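Unhook the pill tube's cap into its dish with the tongue depressor

TASK

Pick up the steel tongue depressor by its handle, slip its blade through the loop on the pill tube's loose cap, and gently lift the cap off and set it down the right way up, flat inside the round steel dish, never touching the clean cap with the gripper itself. Then draw the blade out and lay the depressor flat on the wooden plank. Leave the open tube standing in its place, and do not disturb the mug or the thermometer.

Things in the scene. Friction and masses are not known exactly. Their poses are not given: they have to be found in the camera images.
- depressor: Stainless steel tongue depressor, 180 mm long, 120 g, flat on the plank. Origin: centre of its handle's underside; x points along it to the blade tip, z up. Handle: bar 95 long (x -47.5 to 47.5), 20 wide, 16 high (z 0 to 16). Centre of mass 14 mm ahead of the origin. Gripped across the handle at the origin, from above, with about 30 N, it carries the cap level.
- depressor_blade (a point): Point on the middle of the blade's upper face, 90 mm ahead of the depressor's origin and 4 mm above its underside; axes as the depressor's. The blade is a flat strip, x 47.5 to 132.5 from the origin, 14 wide, 4 thick (z 0 to 4, flush with the handle's underside); at its tip (last 5 mm) an upturned lip reaches up to z 8.
- cap: Loose purple plastic cap, 40 to 70 g, held on the pill tube by gravity alone. Origin: centre of its lower edge, z up; 71 mm above the tube's origin when on. Round, 68 mm across, flat top at z 19; its skirt covers the upper 14 mm of the tube with 2.5 mm play all round; bottom of skirt is its lower edge. A loop stands on top; overall height 50.
- cap_loop (a point): Centre of the opening of the cap's loop, 32 mm above the cap's origin; axes as the cap's. The loop is 5 mm round bar in the cap's y-z plane, so a blade goes through along the cap's x axis (either way). Opening 45 wide at the foot, from the cap's z 19 to 45 (underside of its top bar); the top bar is level for 18 mm around y = 0, then its shoulders slope down. Outer width 55.
- tube: Purple plastic pill tube, a round open pot 58 mm across and 85 mm high, 200 to 350 g, standing loose on the plank, with the cap on. Origin: centre of its underside.
- dish: Round shallow stainless steel dish fixed to the plank, the holder for the cap: inside 104 mm across at the flat floor, outside 116 mm at the rim, floor 5 mm and rim 12 mm above its origin (centre of its underside). Tube and dish may be on either side.
- dish_in (a point): Centre of the dish's inner floor.
- plank: Fixed mahogany plank, 420 mm (x) by 1400 mm (y), 18 mm thick, on the steel bench; its top is 18 mm above its origin (centre of the underside), at world height 0.018 m. Everything stands on it. A fixed white plastic medicine cabinet, 280 mm high, stands at its right end (near side at y = -0.49 m); it plays no part.
- mug: White ceramic mug, 80 mm across, 90 mm high, handle towards its +y; bystander at the far side of the plank. Origin: centre of its underside.
- thermometer: Grey infrared thermometer, pistol shaped, 150 x 130 mm, lying on its side, 40 mm high; bystander at the left. Origin: centre of the barrel's underside.
There are look-alikes about, which are no part of the job. There is more than one size of the depressor; the job needs the smaller.

How it is judged:
By the outcome, as a careful person would: the job done as asked, in the order asked, and still so for the second after the job is handed in, with the robot touching nothing.
It also fails if it takes over 70 s, if anything falls off the work surface, if the arm or the gripper's body presses on something with over 40 N, if the wrist force passes 120 N, or if a joint passes its speed limit or range.

ROBOT

A 7-joint arm with a two-finger parallel gripper is mounted at the origin on the work surface. World frame = base frame: x ahead of the robot, y to its left, z up, the work surface at z = 0. Lengths are in m, angles in rad, forces in N, time in s.
With the tool pointing down it reaches from about 0.425 to 0.925 m from the base axis. Payload 6.8 kg.
Tool frame: the origin (TCP) lies at the very end of the fingers, on their centre line; the grasp point (between the pads) lies 19 mm behind it (bot.grasp_offset is the distance from the TCP to the grasp point, in m); z points along the fingers, y is the direction in which the jaws open and shut (so a half turn about z gives the same grasp; the last joint's range is limited). The gripper opens to 85 mm and grips with 20 to 120 N. Pads are 22 mm wide; open, the fingers measure 114 mm over their backs; the gripper's body (76 mm by 85 mm) begins 54 mm behind the grasp point. The pads swing forward as they close: fully open they stand 13 mm farther back than shut.
Start: joints at [1.046, 0.477, 0.022, 1.555, -0.011, 1.109, -0.083], TCP at [0.273, -0.617, 0.231] pointing down, gripper open.
Joint ranges: [-2.96, 2.96], [-0.34, 2.1], [-1.41, 1.46], [0.24, 2.44], [-1.37, 4.51], [0.17, 1.92], [-2.96, 2.96]. Speed limits (rad/s): [2.39, 2.39, 3.14, 3.14, 3.14, 3.14, 3.14].

INTERFACE

Orientations are given as a unit quaternion [w, x, y, z].
In Python, from station import monitor, cams, bot, finder gives the robot as it stands.
- The arm moves only by the tool jog_arm, never from a script. Its argument "plan" is a list of rows, each an object of numbers: "x", "y", "z": the shift along the tool's x, y, z as a fraction of full scale; "wx", "wy", "wz": the turn, a rotation vector about the tool's x, y, z as a fraction of full scale. A call has 1 to 12 rows; each row is the pose to reach, as a shift and turn from the pose measured when the call began, along the tool's axes at that moment, turning the shorter way round; what a row does not reach only later rows make up. Full scale, the value 1, is 20 cm for a shift and 180 degrees for a turn. A row lasts 1/12 s, in which the tool goes at most 41.7 mm and 7.16 degrees, less where a joint would pass 70% of its speed; a pose out of reach is approached as far as the arm can. A call with a number of a shift or a turn outside -1 to 1 is refused whole. A call with a gripper value outside its range is refused whole. "hand" is the opening, from -1 (shut) to 1 (fully open), set as the call begins (left out, the last holds). The fingers move at their own pace and stop on an object; "grip_force" is the grip in N (left out, the last holds). Time passes only in rows, so rows that repeat a pose let the fingers close. It gives the time, the measured TCP pose, the force and the opening at its end, in the units of the state.
- monitor.get_obs(): the state, without advancing time (a new reading comes with each control period).
- cams.read_camera(name): name is "scene" or "top" or "wrist"; returns the picture (400x640x3 uint8, red, green, blue); there is no depth.
- cams.get_calibration(name): a dict with "fx", "fy", "cx", "cy" (pixels), "extrinsics" (4x4, takes a point from world to camera coordinates). Camera axes: x right, y down, z forward; pixel columns grow to the right and rows downward; lengths in m; the calibration is good to about 2 mm. A picture is of the moment at which its call begins: read the wrist's pose just before it. get_calibration takes no time and is no camera call; for the wrist camera it gives the pose at the moment of the call.
- bot.hand_in(): hands the job in, once; it reports no verdict.
Trained networks look in the newest picture that a camera, given by its name, has taken for a name from the list of things; names that differ only in an ending like _2 or _b are one class to them, and where a whole thing is asked for, a point or a joint stands for the part that bears it (a point fixed in the world has none). Each returns a list of dicts, best first, with "confidence" (0 to 1); they miss things now and then, are a little off and sometimes report something else, mostly with a low value. They report only what shows in the picture. A call takes as long as a camera call. They do not tell look-alikes from the thing itself.
- finder.find_in(camera, target): "bbox" ([left, top, width, height] in pixels, round what is visible of it).
- finder.place_of(camera, target): "location" ([column, row] in pixels: a listed point, or the origin of a listed thing).
The state is a dict: "t": time; "q": joint angles; "joint_vel": joint speeds; "joint_torque": joint torques, N m; "eef_pos": TCP position; "tool_rot": TCP orientation; "contact_force": force on the tool from outside, world axes, zero at the start; "torque": the same for the moment, N m; "gripper_width": opening from 0.0 (shut) to 1.0 (fully open).
Only numpy, scipy, OpenCV 4.12 (cv2) and the standard library are available. Lean on these libraries where they do the work, as an engineer would, in place of code of your own. Each camera call takes 0.05 s, during which the arm holds its last target. There are 200 camera calls.

## Working session

There is one attempt and no reset: what is moved stays moved. The work goes in short steps, Python scripts to look and compute and a tool call to move; the robot and the scene stay as the last step left them, time stands still between calls to the robot, and variables do not carry over. Pictures are saved under pics/ and viewed, about 8 in all and at most 12, crops included, and the job is handed in when it is done.

Besides the shell and the picture viewer there is one more tool, called after "Call:" as name([rows], argument=value, ...), one row to a line, values as JSON. jog_arm: Moves the arm, as the interface text tells. Shift numbers are shares of 20 cm and turn numbers shares of 180 degrees, none past 1 either way. Its arguments: {"type":"object","properties":{"plan":{"type":"array","items":{"type":"object","properties":{"x":{"type":"number","minimum":-1,"maximum":1},"y":{"type":"number","minimum":-1,"maximum":1},"z":{"type":"number","minimum":-1,"maximum":1},"wx":{"type":"number","minimum":-1,"maximum":1},"wy":{"type":"number","minimum":-1,"maximum":1},"wz":{"type":"number","minimum":-1,"maximum":1}}}},"hand":{"type":"number"},"grip_force":{"type":"number"}},"required":["plan"]}

```bash
ls; mkdir -p pics
python3 - <<'E'
from station import monitor,cams,bot,finder
import cv2,numpy as np
o=monitor.get_obs();print(o['t'],o['eef_pos'],o['tool_rot'],o['gripper_width'],bot.grasp_offset)
for c in ['scene','top']:
    im=cams.read_camera(c);cv2.imwrite(f'pics/{c}0.png',im[:,:,::-1])
    k=cams.get_calibration(c);print(c,k['fx'],np.round(k['extrinsics'],3).tolist())
    for n in ['depressor','depressor_blade','cap','cap_loop','tube','dish','dish_in','mug','thermometer']:
        print(n,[(np.round(r['location']).tolist(),round(r['confidence'],2)) for r in finder.place_of(c,n)][:4])
a=cv2.imread('pics/scene0.png');b=cv2.imread('pics/top0.png');cv2.imwrite('pics/both0.png',cv2.resize(np.vstack([a,b]),(480,600)))
print(monitor.get_obs()['t'])
E
```

```text
pics
0.0 [ 0.27300144 -0.61666762  0.23033336] [-8.71166917e-04  9.78363500e-01  2.06891378e-01 -2.46777314e-04] 0.9987147648158734 0.0187
scene 480.50299978083626 [[-0.882, 0.472, -0.016, 0.399], [0.371, 0.671, -0.642, -0.176], [-0.292, -0.572, -0.766, 1.444], [0.0, 0.0, 0.0, 1.0]]
depressor [([438.0, 211.0], 0.87), ([319.0, 192.0], 0.82)]
depressor_blade [([287.0, 202.0], 0.91), ([446.0, 254.0], 0.58)]
cap [([301.0, 248.0], 0.97)]
cap_loop [([300.0, 240.0], 0.9), ([286.0, 205.0], 0.45)]
tube [([305.0, 263.0], 0.53)]
dish [([228.0, 152.0], 0.68)]
dish_in [([223.0, 154.0], 0.9)]
mug [([206.0, 213.0], 0.96), ([223.0, 153.0], 0.47), ([304.0, 249.0], 0.19)]
thermometer [([371.0, 350.0], 0.95)]
top 502.45424666456563 [[-0.012, -1.0, 0.002, 0.102], [-0.982, 0.011, -0.188, 0.483], [0.188, -0.004, -0.982, 1.475], [0.0, 0.0, 0.0, 1.0]]
depressor [([275.0, 299.0], 0.84), ([339.0, 218.0], 0.65)]
depressor_blade [([338.0, 189.0], 0.75), ([240.0, 281.0], 0.68)]
cap [([282.0, 171.0], 0.89)]
cap_loop [([280.0, 166.0], 0.76)]
tube [([284.0, 174.0], 0.57)]
dish [([422.0, 168.0], 0.72), ([423.0, 163.0], 0.62)]
dish_in [([422.0, 165.0], 0.81)]
mug [([365.0, 122.0], 0.6), ([281.0, 172.0], 0.26)]
thermometer [([201.0, 182.0], 0.8), ([421.0, 161.0], 0.47)]
1.0
```

View pics/top0.png

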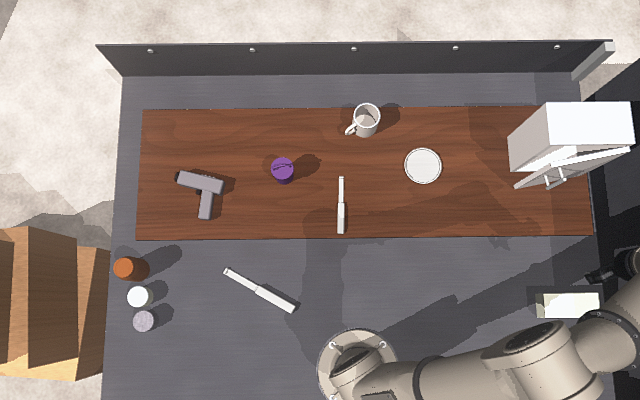

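View pics/scene0.png

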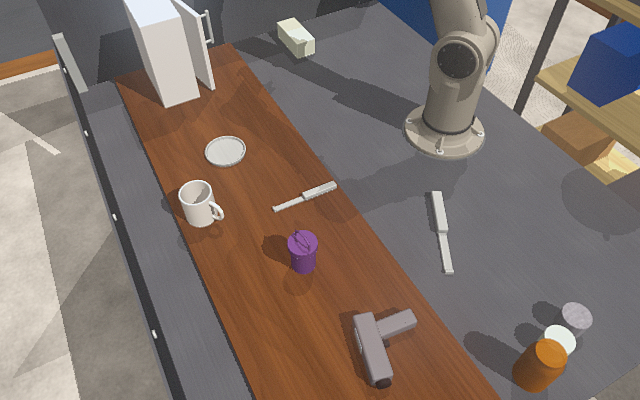

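The top view shows the small depressor on the plank at about (340,205), blade pointing away. The cap and tube are at (282,168), the dish is at (422,165), and the larger look-alike lies off the plank at (260,290). The scene view agrees. Next I'll work out world positions.

```bash
cat > h.py <<'E'
from station import monitor,cams,bot,finder
import cv2,numpy as np
from scipy.spatial.transform import Rotation as R
def K(k): return np.array([[k['fx'],0,k['cx']],[0,k['fy'],k['cy']],[0,0,1]])
def on_plane(c,uv,z,k=None):
    k=k or cams.get_calibration(c);E=np.array(k['extrinsics']);Rc,t=E[:3,:3],E[:3,3]
    o=-Rc.T@t;d=Rc.T@np.linalg.inv(K(k))@[*uv,1];return (o+d*(z-o[2])/d[2])
def proj(c,P,k=None):
    k=k or cams.get_calibration(c);E=np.array(k['extrinsics']);p=K(k)@(E[:3,:3]@np.array(P,float).T+E[:3,3:]);return (p[:2]/p[2]).T
def tri(cs,uvs,ks=None):
    A=[]
    for i,(c,uv) in enumerate(zip(cs,uvs)):
        k=ks[i] if ks else cams.get_calibration(c);P=K(k)@np.array(k['extrinsics'])[:3]
        A+=[uv[0]*P[2]-P[0],uv[1]*P[2]-P[1]]
    v=np.linalg.svd(np.array(A))[2][-1];return v[:3]/v[3]
def tool():
    o=monitor.get_obs();q=o['tool_rot'];return np.array(o['eef_pos']),R.from_quat([q[1],q[2],q[3],q[0]])
E
python3 - <<'E'
from h import *
np.set_printoptions(precision=4,suppress=True)
for n,z,s,t in [('dep',.018,(319,192),(339,218)),('blade',.022,(287,202),(338,189)),('cap',.089,(301,248),(282,171)),('loop',.121,(300,240),(280,166)),('tube',.018,(305,263),(284,174)),('dish',.023,(223,154),(422,165)),('mug',.018,(206,213),(365,122))]:
    print(n,on_plane('scene',s,z),on_plane('top',t,z),tri(['scene','top'],[s,t]))
for c,roi in [('top',(325,170,30,70)),('scene',(265,175,80,45))]:
    im=cv2.imread(f'pics/{c}0.png');x,y,w,h=roi;g=im[y:y+h,x:x+w]
    m=(g.min(2)>110).astype(np.uint8);n,l,st,ce=cv2.connectedComponentsWithStats(m);i=1+np.argmax(st[1:,4])
    r=cv2.minAreaRect(np.argwhere(l==i)[:,::-1].astype(np.float32)+[x,y]);print(c,st[i],r)
    for p in cv2.boxPoints(r): print(p,on_plane(c,p,.022)[:2])
im=cv2.imread('pics/top0.png')[145:195,250:310];im2=cv2.imread('pics/scene0.png')[220:280,270:330]
a=cv2.resize(im,(480,400),interpolation=2);b=cv2.resize(im2,(400,400),interpolation=2)[:,:320]
cv2.imwrite('pics/cap.png',np.hstack([a,b]))
E
```

```text
dep [0.4483 0.0412 0.018 ] [0.4492 0.0472 0.018 ] [0.4494 0.0465 0.0237]
blade [0.5391 0.0334 0.022 ] [0.5395 0.0489 0.022 ] [0.5399 0.0468 0.0355]
cap [0.5907 0.2165 0.089 ] [0.5811 0.217  0.089 ] [0.5859 0.2153 0.0822]
loop [0.5918 0.2159 0.121 ] [0.5878 0.2204 0.121 ] [0.5898 0.2186 0.1219]
tube [0.5824 0.2163 0.018 ] [0.5902 0.2163 0.018 ] [0.5863 0.2176 0.0243]
dish [ 0.6213 -0.2099  0.023 ] [ 0.6131 -0.2146  0.023 ] [ 0.6176 -0.2178  0.0132]
mug [ 0.7366 -0.0379  0.018 ] [ 0.7579 -0.041   0.018 ] [ 0.7451 -0.0349  0.0313]Traceback (most recent call last):
  File "<stdin>", line 8, in <module>
cv2.error: OpenCV(4.12.0) /io/opencv/modules/imgproc/src/convhull.cpp:143: error: (-215:Assertion failed) total >= 0 && (depth == CV_32F || depth == CV_32S) in function 'convexHull'
```

Run:
```python
from h import *
np.set_printoptions(precision=4,suppress=True)
for c,roi in [('top',(325,170,30,70)),('scene',(265,175,80,45))]:
    im=cv2.imread(f'pics/{c}0.png');x,y,w,h=roi;g=im[y:y+h,x:x+w]
    m=(g.min(2)>110).astype(np.uint8);n,l,st,ce=cv2.connectedComponentsWithStats(m);i=1+np.argmax(st[1:,4])
    r=cv2.minAreaRect((np.argwhere(l==i)[:,::-1]+[x,y]).astype(np.float32));print(c,st[i],r)
    for p in cv2.boxPoints(r): print(p,on_plane(c,p,.026)[:2])
im=cv2.imread('pics/top0.png')[145:195,250:310];im2=cv2.imread('pics/scene0.png')[220:280,270:330]
a=cv2.resize(im,(480,400),interpolation=2);b=cv2.resize(im2,(400,400),interpolation=2)[:,:320]
cv2.imwrite('pics/cap.png',np.hstack([a,b]))
p,r=tool();print(p,r.as_matrix())
k=cams.get_calibration('wrist');E=np.array(k['extrinsics']);Rc=E[:3,:3]
print('cam in tool',r.inv().apply(-Rc.T@E[:3,3]-p),r.inv().as_matrix()@Rc.T,k['fx'])
```

```text
top [ 12   6   8  58 347] ((340.8254699707031, 204.51414489746094), (6.819644451141357, 57.16339111328125), 2.4895529747009277)
[336.1773 232.9207] [0.4021 0.0569]
[338.6604 175.8113] [0.5804 0.0462]
[345.4736 176.1075] [0.5793 0.0251]
[342.9906 233.217 ] [0.401  0.0363]
scene [  7   6  65  32 486] ((304.1675109863281, 195.935546875), (9.189863204956055, 67.9906234741211), 68.96248626708984)
[270.7887 203.8505] [0.5798 0.0216]
[334.2474 179.4433] [0.3944 0.0284]
[337.5464 188.0206] [0.4019 0.0587]
[274.0876 212.4278] [0.5842 0.0509]
[ 0.2733 -0.6172  0.2313] [[ 0.9144  0.4048  0.    ]
 [ 0.4048 -0.9144 -0.    ]
 [ 0.      0.     -1.    ]]
cam in tool [ 0.0696 -0.0009 -0.1422] [[-0.0005 -0.9613 -0.2755]
 [ 1.     -0.0004 -0.0008]
 [ 0.0006 -0.2755  0.9613]] 329.0565679294732
```

View pics/cap.png

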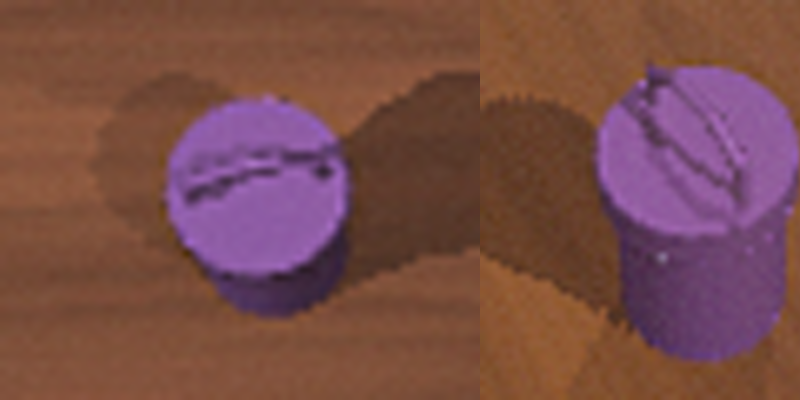

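The loop is clear. Its bar runs roughly along world y, yawed perhaps +15°. I'll move clear of the cabinet first and then over to a viewing pose.

Call:
jog_arm([
  {"x": 0.25,"y": -0.4,"z": -0.2,"wz": 0.06},
  {"x": 0.54,"y": -0.85,"z": -0.3,"wz": 0.13},
  {"x": 0.54,"y": -0.85,"z": -0.3,"wz": 0.13},
  {"x": 0.54,"y": -0.85,"z": -0.3,"wz": 0.13},
  {"x": 0.54,"y": -0.85,"z": -0.3,"wz": 0.13},
  {"x": 0.54,"y": -0.85,"z": -0.3,"wz": 0.13},
  {"x": 0.54,"y": -0.85,"z": -0.3,"wz": 0.13},
  {"x": 0.54,"y": -0.85,"z": -0.3,"wz": 0.13},
], hand=1)

```text
invalid input at $.plan[0]: expected keys x, y, z, wx, wy, wz
```

Call:
jog_arm([
  {"x": 0.25,"y": -0.4,"z": -0.2,"wx": 0,"wy": 0,"wz": 0.06},
  {"x": 0.54,"y": -0.85,"z": -0.3,"wx": 0,"wy": 0,"wz": 0.13},
  {"x": 0.54,"y": -0.85,"z": -0.3,"wx": 0,"wy": 0,"wz": 0.13},
  {"x": 0.54,"y": -0.85,"z": -0.3,"wx": 0,"wy": 0,"wz": 0.13},
  {"x": 0.54,"y": -0.85,"z": -0.3,"wx": 0,"wy": 0,"wz": 0.13},
  {"x": 0.54,"y": -0.85,"z": -0.3,"wx": 0,"wy": 0,"wz": 0.13},
  {"x": 0.54,"y": -0.85,"z": -0.3,"wx": 0,"wy": 0,"wz": 0.13},
], hand=1)

```text
t: 1.58
eef_pos: [0.3045, -0.4162, 0.2927]
tool_rot: [0.001, 1.0, 0.006, 0.001]
contact_force: [-0.4, 0.2, 0.7]
gripper_width: 0.999
```

Call:
jog_arm([
  {"x": 0.65,"y": -1,"z": 0,"wx": 0,"wy": 0,"wz": 0},
  {"x": 0.65,"y": -1,"z": 0,"wx": 0,"wy": 0,"wz": 0},
  {"x": 0.65,"y": -1,"z": 0,"wx": 0,"wy": 0,"wz": 0},
  {"x": 0.65,"y": -1,"z": 0,"wx": 0,"wy": 0,"wz": 0},
  {"x": 0.65,"y": -1,"z": 0,"wx": 0,"wy": 0,"wz": 0},
  {"x": 0.65,"y": -1,"z": 0,"wx": 0,"wy": 0,"wz": 0},
])

```text
t: 2.08
eef_pos: [0.4335, -0.2129, 0.2925]
tool_rot: [0.001, 1.0, 0.006, 0.001]
contact_force: [0.4, -0.7, 0.2]
gripper_width: 0.998
```

Call:
jog_arm([
  {"x": 0.1,"y": -1,"z": 0,"wx": 0,"wy": 0,"wz": 0},
  {"x": 0.1,"y": -1,"z": 0,"wx": 0,"wy": 0,"wz": 0},
  {"x": 0.1,"y": -1,"z": 0,"wx": 0,"wy": 0,"wz": 0},
  {"x": 0.1,"y": -1,"z": 0,"wx": 0,"wy": 0,"wz": 0},
  {"x": 0.1,"y": -1,"z": 0,"wx": 0,"wy": 0,"wz": 0},
])

```text
t: 2.5
eef_pos: [0.4514, -0.0112, 0.2922]
tool_rot: [0.0, 1.0, 0.006, 0.001]
contact_force: [0.6, 0.3, -0.6]
gripper_width: 1.002
```

Call:
jog_arm([
  {"x": 0,"y": -0.6,"z": 0,"wx": 0,"wy": 0,"wz": 0},
  {"x": 0,"y": -0.6,"z": 0,"wx": 0,"wy": 0,"wz": 0},
  {"x": 0,"y": -0.6,"z": 0,"wx": 0,"wy": 0,"wz": 0},
  {"x": 0,"y": -0.6,"z": 0,"wx": 0,"wy": 0,"wz": 0},
  {"x": 0,"y": -0.6,"z": 0,"wx": 0,"wy": 0,"wz": 0},
])

```text
t: 2.92
eef_pos: [0.4506, 0.1102, 0.292]
tool_rot: [-0.0, 1.0, 0.008, 0.001]
contact_force: [-0.0, -0.9, -0.2]
gripper_width: 0.999
```

Run:
```python
from h import *
np.set_printoptions(precision=4,suppress=True)
k=cams.get_calibration('wrist');im=cams.read_camera('wrist');cv2.imwrite('pics/w1.png',im[:,:,::-1])
import pickle;pickle.dump(k,open('w1.pkl','wb'))
p,r=tool();print(monitor.get_obs()['t'],p,r.as_euler('zyx',degrees=True))
for n,z in [('depressor',.018),('depressor_blade',.022),('cap',.089),('cap_loop',.121),('tube',.018)]:
    print(n,[(np.round(q['location']).tolist(),round(q['confidence'],2),on_plane('wrist',q['location'],z,k)) for q in finder.place_of('wrist',n)][:2])
```

```text
2.9667 [0.4507 0.1082 0.2918] [ -0.6904   0.1341 179.9654]
depressor [([230.0, 319.0], 0.97, array([0.2195, 0.2447, 0.018 ])), ([374.0, 165.0], 0.68, array([0.4505, 0.0464, 0.018 ]))]
depressor_blade [([159.0, 282.0], 0.91, array([0.2811, 0.3389, 0.022 ])), ([384.0, 94.0], 0.71, array([0.5367, 0.0406, 0.022 ]))]
cap [([217.0, 34.0], 0.65, array([0.5859, 0.2144, 0.089 ]))]
cap_loop [([202.0, 22.0], 0.66, array([0.5884, 0.2171, 0.121 ]))]
tube [([237.0, 50.0], 0.83, array([0.5823, 0.213 , 0.018 ]))]
```

View pics/w1.png

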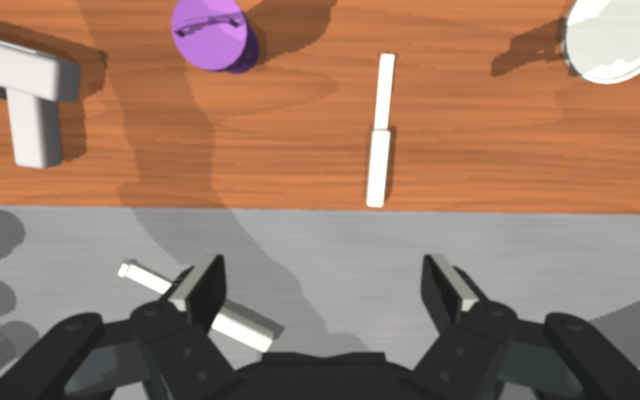

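The wrist view shows the depressor from its tail at (375,205) to its tip at (388,55), with the step between handle and blade at row 130. The cap loop spans about (178,33) to (242,18). I'll refine the depressor pose from the blob.

Run:
```python
from h import *
import pickle
np.set_printoptions(precision=4,suppress=True)
k=pickle.load(open('w1.pkl','rb'));im=cv2.imread('pics/w1.png')
m=np.zeros(im.shape[:2],bool);m[40:212,350:410]=im[40:212,350:410].min(2)>170
ys=[y for y in range(212) if m[y].sum()>4];print(ys[0],ys[-1])
row=lambda y:(np.flatnonzero(m[y]).min(),np.flatnonzero(m[y]).max()+1)
H=[];B=[]
for y in range(ys[0]+3,ys[-1]-3):
    a,b=row(y); w=b-a
    if 138<y: H.append(on_plane('wrist',((a+b)/2,y),.034,k)[:2])
    if y<124: B.append(on_plane('wrist',((a+b)/2,y),.022,k)[:2])
for n,L in(('H',H),('B',B)):
    L=np.array(L);c=np.polyfit(L[:,0],L[:,1],1);print(n,'yaw',np.degrees(np.arctan(c[0])),'y@.4495',np.polyval(c,.4495),'y@.54',np.polyval(c,.54))
print('tail(z.034)',on_plane('wrist',(375,ys[-1]),.034,k),'z.018',on_plane('wrist',(375,ys[-1]),.018,k),'tip z.026',on_plane('wrist',(388,ys[0]),.026,k))
for y in range(124,136): print(y,row(y),on_plane('wrist',(380,y),.034,k)[0])
print([row(y) for y in (70,100,160,190)])
im=cv2.resize(im[0:80,160:270],None,fx=7,fy=7,interpolation=2);cv2.imwrite('pics/w1c.png',im)
```

```text
54 206
H yaw -1.717337168344097 y@.4495 0.04374927184952899 y@.54 0.04103588572952018
B yaw -1.8190247504125496 y@.4495 0.04285838372619498 y@.54 0.039984226626233944
tail(z.034) [0.4004 0.0446 0.034 ] z.018 [0.3956 0.0419 0.018 ] tip z.026 [0.5797 0.0389 0.026 ]
124 (np.int64(374), np.int64(388)) 0.5018735513386533
125 (np.int64(374), np.int64(388)) 0.5007180178467264
126 (np.int64(374), np.int64(387)) 0.4995606119832418
127 (np.int64(374), np.int64(387)) 0.49840132919365654
128 (np.int64(374), np.int64(387)) 0.49724016490864387
129 (np.int64(374), np.int64(386)) 0.4960771145440332
130 (np.int64(374), np.int64(387)) 0.4949121735007496
131 (np.int64(373), np.int64(389)) 0.49374533716475355
132 (np.int64(373), np.int64(390)) 0.49257660090697925
133 (np.int64(372), np.int64(390)) 0.49140596008327436
134 (np.int64(372), np.int64(390)) 0.4902334100343378
135 (np.int64(372), np.int64(390)) 0.4890589460856582
[(np.int64(379), np.int64(393)), (np.int64(376), np.int64(390)), (np.int64(370), np.int64(388)), (np.int64(367), np.int64(385))]
```

View pics/w1c.png

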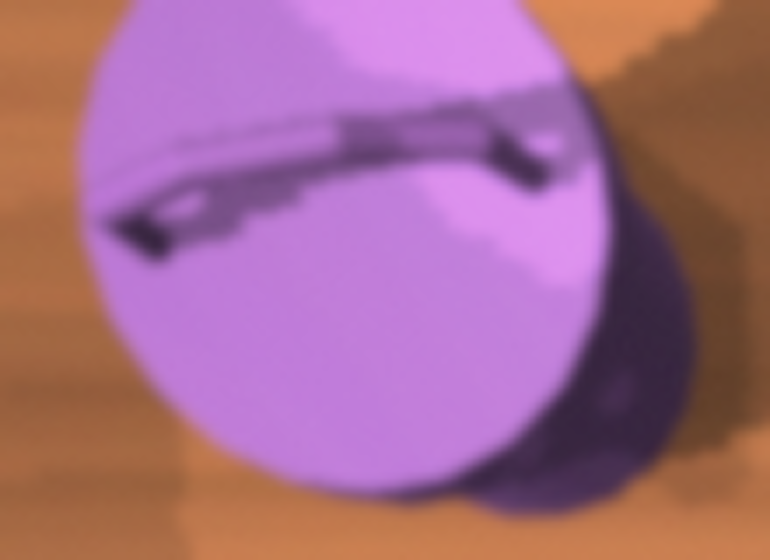

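```bash
cat >> h.py <<'E'
def yaw(): 
    x=tool()[1].as_matrix()[:,0];return np.degrees(np.arctan2(x[1],x[0]))
def go(P,y):
    "tool-axis fractions to bring TCP to P, straight down, x axis at yaw y deg"
    p,r=tool();d=r.inv().apply(np.array(P)-p)/.2
    T=R.from_euler('z',y,degrees=True)*R.from_euler('x',180,degrees=True)
    w=(r.inv()*T).as_rotvec()/np.pi
    print('d',np.round(d,3),'w',np.round(w,4))
E
python3 - <<'E'
from h import *
import pickle
np.set_printoptions(precision=4,suppress=True)
k=pickle.load(open('w1.pkl','rb'))
a=on_plane('wrist',(181.4,35.7),.108,k);b=on_plane('wrist',(237,26.4),.108,k)
print(a,b,(a+b)/2,np.linalg.norm(a-b),'loop yaw',np.degrees(np.arctan2(-(a-b)[0],(a-b)[1])))
print(tool()[0],yaw());go((.448,.0435,.1),-1.8);go((.448,.0435,.02),-1.8)
E
```

```text
[0.58  0.241 0.108] [0.5884 0.1904 0.108 ] [0.5842 0.2157 0.108 ] 0.05127089892194146 loop yaw 9.345426206399479
[0.4503 0.1073 0.2921] 0.5223978020518719
d [-0.017  0.318  0.961] w [ 0.0003 -0.0009  0.0129]
d [-0.018  0.318  1.361] w [ 0.0003 -0.0009  0.0129]
```

Call:
jog_arm([
  {"x": -0.017,"y": 0.318,"z": 0.96,"wx": 0,"wy": 0,"wz": 0.013},
  {"x": -0.017,"y": 0.318,"z": 0.96,"wx": 0,"wy": 0,"wz": 0.013},
  {"x": -0.017,"y": 0.318,"z": 0.96,"wx": 0,"wy": 0,"wz": 0.013},
  {"x": -0.017,"y": 0.318,"z": 0.96,"wx": 0,"wy": 0,"wz": 0.013},
  {"x": -0.017,"y": 0.318,"z": 0.96,"wx": 0,"wy": 0,"wz": 0.013},
  {"x": -0.017,"y": 0.318,"z": 0.96,"wx": 0,"wy": 0,"wz": 0.013},
  {"x": -0.017,"y": 0.318,"z": 0.96,"wx": 0,"wy": 0,"wz": 0.013},
  {"x": -0.017,"y": 0.318,"z": 0.96,"wx": 0,"wy": 0,"wz": 0.013},
])

```text
t: 3.88
eef_pos: [0.4495, 0.0442, 0.1018]
tool_rot: [-0.0, 1.0, -0.016, 0.003]
contact_force: [0.5, 0.1, 0.9]
gripper_width: 0.997
```

Run:
```python
from h import *
np.set_printoptions(precision=4,suppress=True)
print(monitor.get_obs()['t'],tool()[0],yaw());go((.448,.0435,.02),-1.8)
k=cams.get_calibration('wrist');im=cams.read_camera('wrist');cv2.imwrite('pics/w2.png',im[:,:,::-1])
P=[(.448-.0475,.0435+.0015,.034),(.448+.0475,.0435-.0015,.034),(.448+.1325,.0435-.0042,.022)]
print(proj('wrist',P,k))
for q in finder.place_of('wrist','depressor')[:1]+finder.place_of('wrist','depressor_blade')[:1]:print(q,on_plane('wrist',q['location'],.02,k))
```

```text
3.8833 [0.4495 0.0442 0.1018] -1.8339016533889365
d [-0.009  0.004  0.409] w [-0.     -0.0016 -0.0002]
[[325.5242 279.9831]
 [325.669  145.3227]
 [325.7064  -0.07  ]]
{'location': [323.0, 210.8], 'confidence': 0.95} [0.4477 0.0453 0.02  ]
{'location': [326.5, 80.1], 'confidence': 0.81} [0.5355 0.0401 0.02  ]
```

View pics/w2.png

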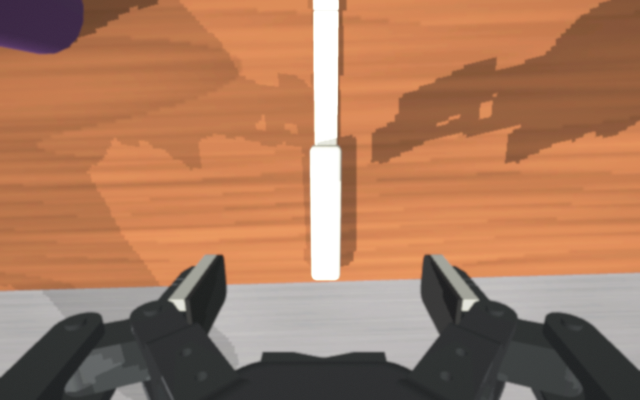

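The prediction matches the picture: tail at row 280, handle front at 146, column 325. Now descend.

Call:
jog_arm([
  {"x": -0.008,"y": 0.004,"z": 0.2,"wx": 0,"wy": -0.0016,"wz": 0},
  {"x": -0.008,"y": 0.004,"z": 0.32,"wx": 0,"wy": -0.0016,"wz": 0},
  {"x": -0.008,"y": 0.004,"z": 0.38,"wx": 0,"wy": -0.0016,"wz": 0},
  {"x": -0.008,"y": 0.004,"z": 0.405,"wx": 0,"wy": -0.0016,"wz": 0},
  {"x": -0.008,"y": 0.004,"z": 0.405,"wx": 0,"wy": -0.0016,"wz": 0},
])

```text
t: 4.45
eef_pos: [0.4493, 0.0443, 0.0216]
tool_rot: [-0.0, 1.0, -0.015, 0.001]
contact_force: [0.1, -0.2, 0.2]
gripper_width: 0.997
```

Call:
jog_arm([
  {"x": 0,"y": 0,"z": 0,"wx": 0,"wy": 0,"wz": 0},
  {"x": 0,"y": 0,"z": 0,"wx": 0,"wy": 0,"wz": 0},
  {"x": 0,"y": 0,"z": 0,"wx": 0,"wy": 0,"wz": 0},
  {"x": 0,"y": 0,"z": 0,"wx": 0,"wy": 0,"wz": 0},
  {"x": 0,"y": 0,"z": 0,"wx": 0,"wy": 0,"wz": 0},
  {"x": 0,"y": 0,"z": 0,"wx": 0,"wy": 0,"wz": 0},
  {"x": 0,"y": 0,"z": 0,"wx": 0,"wy": 0,"wz": 0},
  {"x": 0,"y": 0,"z": 0,"wx": 0,"wy": 0,"wz": 0},
], hand=-1, grip_force=30)

```text
t: 5.12
eef_pos: [0.4496, 0.0441, 0.0221]
tool_rot: [0.0, 1.0, -0.015, 0.002]
contact_force: [-0.5, -0.3, 6.7]
gripper_width: 0.223
```

Gripped at about 19 mm. I'll lift, then go to a viewing pose beside the cap.

Call:
jog_arm([
  {"x": 0,"y": 0,"z": -0.1,"wx": 0,"wy": 0,"wz": 0},
  {"x": 0,"y": 0,"z": -0.25,"wx": 0,"wy": 0,"wz": 0},
  {"x": 0,"y": 0,"z": -0.45,"wx": 0,"wy": 0,"wz": 0},
  {"x": 0,"y": 0,"z": -0.65,"wx": 0,"wy": 0,"wz": 0},
  {"x": 0.1,"y": -0.15,"z": -0.85,"wx": 0,"wy": 0,"wz": -0.02},
  {"x": 0.2,"y": -0.3,"z": -1,"wx": 0,"wy": 0,"wz": -0.04},
  {"x": 0.3,"y": -0.45,"z": -1,"wx": 0,"wy": 0,"wz": -0.062},
  {"x": 0.35,"y": -0.48,"z": -1,"wx": 0,"wy": 0,"wz": -0.062},
  {"x": 0.35,"y": -0.48,"z": -1,"wx": 0,"wy": 0,"wz": -0.062},
])

```text
t: 5.87
eef_pos: [0.5247, 0.1424, 0.2241]
tool_rot: [-0.002, 0.996, 0.084, 0.004]
contact_force: [0.5, 0.4, -1.3]
gripper_width: 0.221
```

Run:
```python
from h import *
import pickle
np.set_printoptions(precision=4,suppress=True)
k=cams.get_calibration('wrist');p,r=tool();im=cams.read_camera('wrist');cv2.imwrite('pics/w3.png',im[:,:,::-1])
pickle.dump(k,open('w3.pkl','wb'))
o=monitor.get_obs();print(o['t'],p,yaw(),o['gripper_width'],r.as_matrix()[:,2])
for n,z in [('cap',.089),('cap_loop',.121)]:
    print(n,[(np.round(q['location']).tolist(),round(q['confidence'],2),on_plane('wrist',q['location'],z,k)) for q in finder.place_of('wrist',n)][:2])
f=r.as_matrix()[:,0]
for d,z in [(.0459,.012),(-.049,.012),(.131,.004),(.0459,-.004)]: print('pred',d,proj('wrist',[p+f*d+np.array([0,0,z])],k))
```

```text
5.9167 [0.5247 0.1424 0.2241] 9.533926279896752 0.22006827487634628 [ 0.0078  0.0038 -1.    ]
cap [([248.0, 106.0], 0.88, array([0.5844, 0.216 , 0.089 ]))]
cap_loop [([234.0, 103.0], 0.76, array([0.5856, 0.2188, 0.121 ]))]
pred 0.0459 [[325.4683 167.5605]]
pred -0.049 [[325.2015 363.4723]]
pred 0.131 [[325.7051 -75.5413]]
pred 0.0459 [[325.3278 161.4957]]
```

View pics/w3.png

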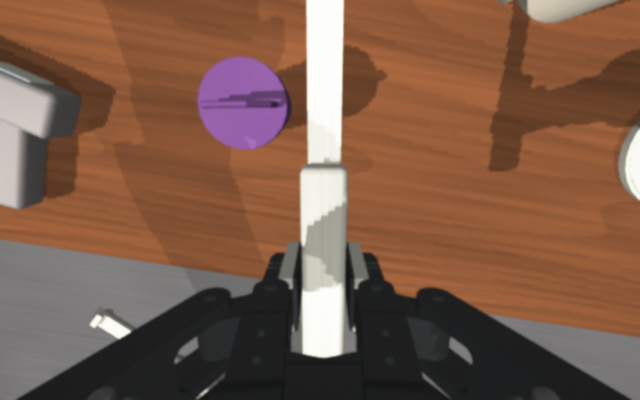

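```bash
python3 -c "
import cv2
im=cv2.imread('pics/w3.png')[50:156,190:300];cv2.imwrite('pics/w3c.png',cv2.resize(im,None,fx=5.5,fy=5.5,interpolation=2))"
```

```text
(no output)
```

View pics/w3c.png

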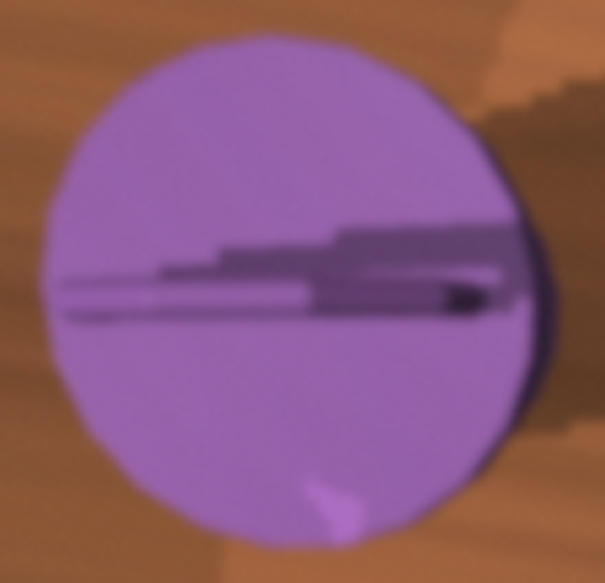

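Run:
```python
from h import *
import pickle
np.set_printoptions(precision=4,suppress=True)
k=pickle.load(open('w3.pkl','rb'))
c=on_plane('wrist',(241.8,102.9),.108,k);f=on_plane('wrist',(275.1,104.5),.108,k)
t=np.radians(10.2);u=np.array([np.cos(t),np.sin(t),0]);v=np.array([-u[1],u[0],0])
print('centre',c,'from foot',f+v*.025)
L=np.array([.5855,.217,0])
for d in (.18,.09): print(d,L-u*(d-.0016))
go(list((L-u*.180)[:2])+[.16],10.2)
go(list((L-u*.180)[:2])+[.121],10.2)
```

```text
centre [0.5864 0.2164 0.108 ] from foot [0.585  0.2161 0.108 ]
0.18 [0.4099 0.1854 0.    ]
0.09 [0.4985 0.2013 0.    ]
d [-0.517 -0.328  0.307] w [ 0.0004 -0.0004 -0.0045]
d [-0.518 -0.328  0.502] w [ 0.0004 -0.0004 -0.0045]
```

Call:
jog_arm([
  {"x": -0.2,"y": -0.12,"z": 0,"wx": 0,"wy": 0,"wz": -0.0045},
  {"x": -0.4,"y": -0.25,"z": 0,"wx": 0,"wy": 0,"wz": -0.0045},
  {"x": -0.52,"y": -0.325,"z": 0.05,"wx": 0,"wy": 0,"wz": -0.0045},
  {"x": -0.52,"y": -0.325,"z": 0.2,"wx": 0,"wy": 0,"wz": -0.0045},
  {"x": -0.52,"y": -0.325,"z": 0.35,"wx": 0,"wy": 0,"wz": -0.0045},
  {"x": -0.52,"y": -0.325,"z": 0.5,"wx": 0,"wy": 0,"wz": -0.0045},
  {"x": -0.52,"y": -0.325,"z": 0.5,"wx": 0,"wy": 0,"wz": -0.0045},
  {"x": -0.52,"y": -0.325,"z": 0.5,"wx": 0,"wy": 0,"wz": -0.0045},
])

```text
t: 6.68
eef_pos: [0.4064, 0.1828, 0.1206]
tool_rot: [0.001, 0.996, 0.089, -0.001]
contact_force: [-0.1, -0.1, -0.2]
gripper_width: 0.226
```

Run:
```python
from h import *
np.set_printoptions(precision=4,suppress=True)
p,r=tool();print(monitor.get_obs()['t'],p,yaw(),r.as_matrix()[:,0])
L=np.array([.5857,.2165,0]);t=np.radians(10.2);u=np.array([np.cos(t),np.sin(t),0])
go(list((L-u*.0884)[:2])+[.1205],10.2)
ims=[]
P=[L+[0,0,.1365],L+[0,0,.108],p+u*.131+[0,0,.004]]
for c in('scene','top'):
    im=cams.read_camera(c)[:,:,::-1].copy();q=proj(c,P);print(c,q)
    x,y=q[0].astype(int);g=cv2.resize(im[y-40:y+40,x-50:x+50],None,fx=4,fy=5,interpolation=2);ims.append(g)
cv2.imwrite('pics/st.png',np.hstack(ims))
```

```text
6.6833 [0.4064 0.1828 0.1206] 10.158494262514662 [ 0.9843  0.1764 -0.003 ]
d [ 0.47  -0.007 -0.001] w [ 0.0008  0.001  -0.0002]
scene [[302.3811 235.0654]
 [302.749  242.3847]
 [320.3486 225.7247]]
top [[280.9122 165.2549]
 [281.6823 167.8384]
 [284.8009 183.1816]]
```

View pics/st.png

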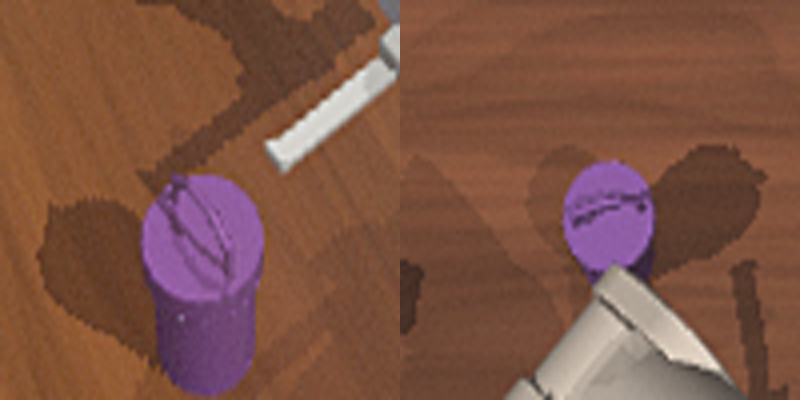

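The tip sits where predicted. Insert.

Call:
jog_arm([
  {"x": 0.08,"y": -0.006,"z": 0,"wx": 0,"wy": 0.001,"wz": 0},
  {"x": 0.16,"y": -0.006,"z": 0,"wx": 0,"wy": 0.001,"wz": 0},
  {"x": 0.22,"y": -0.006,"z": 0,"wx": 0,"wy": 0.001,"wz": 0},
  {"x": 0.28,"y": -0.006,"z": 0,"wx": 0,"wy": 0.001,"wz": 0},
  {"x": 0.28,"y": -0.006,"z": 0,"wx": 0,"wy": 0.001,"wz": 0},
])

```text
t: 7.2
eef_pos: [0.4671, 0.196, 0.1251]
tool_rot: [-0.001, 0.996, 0.087, 0.005]
contact_force: [0.4, 0.4, -1.0]
gripper_width: 0.225
```

Call:
jog_arm([
  {"x": 0.06,"y": 0,"z": 0,"wx": 0,"wy": 0,"wz": 0},
  {"x": 0.12,"y": 0,"z": 0,"wx": 0,"wy": 0,"wz": 0},
  {"x": 0.18,"y": 0,"z": 0,"wx": 0,"wy": 0,"wz": 0},
  {"x": 0.185,"y": 0,"z": 0,"wx": 0,"wy": 0,"wz": 0},
  {"x": 0.185,"y": 0,"z": 0,"wx": 0,"wy": 0,"wz": 0},
])

```text
t: 7.62
eef_pos: [0.5037, 0.2025, 0.1265]
tool_rot: [-0.001, 0.996, 0.087, 0.006]
contact_force: [-0.9, -0.3, -1.7]
gripper_width: 0.224
```

Run:
```python
from h import *
np.set_printoptions(precision=4,suppress=True)
p,r=tool();print(monitor.get_obs()['t'],p,yaw(),r.as_matrix()[:,0])
L=np.array([.5857,.2165,0]);t=np.radians(10.2);u=np.array([np.cos(t),np.sin(t),0])
go(list((L-u*.0884)[:2])+[.1205],10.2)
k=cams.get_calibration('wrist');w=cams.read_camera('wrist')[:,:,::-1];s=cams.read_camera('scene')[:,:,::-1]
print(finder.place_of('scene','cap_loop')[:2],proj('scene',[L+[0,0,.121]]))
print(finder.place_of('wrist','cap_loop')[:1],proj('wrist',[L+[0,0,.121],L+[0,0,.139]],k))
a=cv2.resize(w,(480,300))
b=cv2.resize(s[200:280,250:350],(375,300),interpolation=2)[:,:320]
cv2.imwrite('pics/in.png',np.hstack([a,b]))
```

```text
7.6167 [0.5037 0.2025 0.1265] 9.982096958519053 [0.9848 0.1733 0.0121]
d [-0.027  0.004  0.03 ] w [-0.0002 -0.0038 -0.0012]
[{'location': [302.1, 239.9], 'confidence': 0.59}] [[302.5831 239.0837]]
[{'location': [323.2, 71.7], 'confidence': 0.95}] [[326.3281  72.9246]
 [326.728   67.4845]]
```

View pics/in.png

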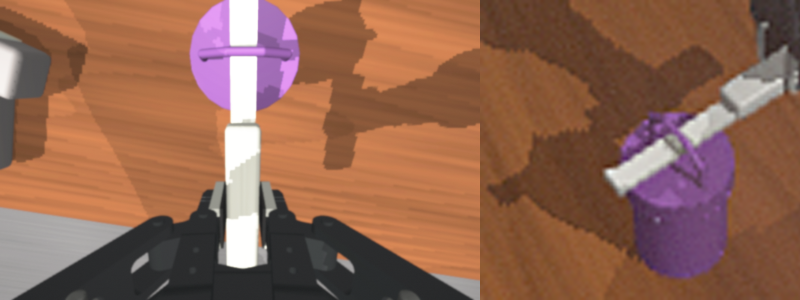

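Inserted: the blade passes through the loop in both views. I'll check lateral centring numerically.

Run:
```python
from h import *
np.set_printoptions(precision=4,suppress=True)
im=cams.read_camera('wrist')[:,:,::-1];cv2.imwrite('pics/w4.png',im);k=cams.get_calibration('wrist')
hsv=cv2.cvtColor(im.copy(),cv2.COLOR_BGR2HSV).astype(int)
for y in range(58,84,2):
    pur=(abs(hsv[y,:,0]-142)<18)&(hsv[y,:,1]>50);x=np.flatnonzero(pur)
    wh=np.flatnonzero(hsv[y,:,1]<25);wh=wh[(wh>280)&(wh<370)]
    print(y,'pur',x.min(),x.max(),'white',(wh.min(),wh.max()) if len(wh) else None)
for y in (62,66,70): print(y,[tuple(int(v) for v in im[y,x]) for x in range(258,276,2)],'|',[tuple(int(v) for v in im[y,x]) for x in range(384,402,2)])
p,r=tool();print(p);L=np.array([.5857,.2165,0]);t=np.radians(10.2);u=np.array([np.cos(t),np.sin(t),0]);v=np.array([-u[1],u[0],0])
print(proj('wrist',[L+s*v*.0275+[0,0,.108] for s in(-1,1)]+[L+s*v*.034+[0,0,.108] for s in(-1,1)]+[L+s*v*.009+[0,0,.1365] for s in(-1,1)]+[p+.088*u+s*v*.007+[0,0,0.001] for s in(-1,1)],k))
```

```text
58 pur 254 398 white None
60 pur 254 398 white None
62 pur 254 398 white None
64 pur 253 399 white None
66 pur 253 399 white None
68 pur 253 399 white None
70 pur 253 399 white None
72 pur 253 399 white (np.int64(307), np.int64(341))
74 pur 253 399 white (np.int64(307), np.int64(342))
76 pur 254 399 white (np.int64(307), np.int64(342))
78 pur 254 398 white (np.int64(307), np.int64(342))
80 pur 254 398 white (np.int64(307), np.int64(342))
82 pur 254 398 white (np.int64(307), np.int64(342))
62 [(234, 142, 216), (234, 142, 216), (234, 143, 217), (232, 140, 214), (222, 131, 200), (209, 120, 186), (206, 118, 183), (203, 115, 180), (204, 116, 180)] | [(161, 93, 142), (167, 97, 148), (185, 111, 166), (199, 119, 179), (194, 116, 174), (191, 114, 171), (191, 114, 171), (173, 109, 166), (96, 100, 156)]
66 [(234, 143, 216), (234, 142, 216), (233, 141, 215), (228, 133, 207), (231, 135, 212), (232, 135, 214), (232, 134, 213), (233, 136, 214), (233, 136, 215)] | [(191, 108, 169), (191, 107, 168), (186, 105, 163), (198, 115, 175), (193, 114, 171), (192, 114, 171), (193, 114, 171), (184, 111, 168), (121, 101, 159)]
70 [(235, 143, 217), (235, 142, 217), (233, 141, 214), (221, 127, 197), (222, 126, 198), (222, 126, 199), (221, 125, 197), (220, 124, 195), (218, 122, 192)] | [(185, 105, 162), (183, 104, 162), (171, 99, 151), (180, 106, 159), (193, 115, 171), (193, 114, 172), (195, 116, 173), (183, 111, 168), (112, 98, 153)]
[0.5028 0.2023 0.1257]
[[386.4854  73.3897]
 [266.2106  73.8099]
 [400.7072  73.34  ]
 [252.0038  73.8595]
 [351.0885  65.2572]
 [302.932   65.427 ]
 [342.4394  58.1511]
 [307.3912  58.2757]]
```

Call:
jog_arm([
  {"x": -0.01,"y": 0.004,"z": 0,"wx": 0,"wy": -0.004,"wz": -0.001},
  {"x": -0.02,"y": 0.004,"z": 0,"wx": 0,"wy": -0.004,"wz": -0.001},
  {"x": -0.02,"y": 0.004,"z": 0,"wx": 0,"wy": -0.004,"wz": -0.001},
  {"x": -0.02,"y": 0.004,"z": 0,"wx": 0,"wy": -0.004,"wz": -0.001},
])

```text
t: 8.2
eef_pos: [0.4988, 0.2007, 0.1256]
tool_rot: [0.0, 0.996, 0.089, -0.001]
contact_force: [0.6, 0.1, -1.3]
gripper_width: 0.226
```

Run:
```python
from h import *
np.set_printoptions(precision=4,suppress=True)
p,r=tool();print(monitor.get_obs()['t'],p,yaw(),r.as_matrix()[:,0],r.as_matrix()[:,1])
go((.4984,.2008,.135),10.2);go((.4984,.2008,.20),10.2)
```

```text
8.2 [0.4988 0.2007 0.1256] 10.228939719307817 [ 0.9841  0.1776 -0.0021] [ 0.1776 -0.9841 -0.    ]
d [-0.002 -0.001 -0.047] w [-0.      0.0007  0.0002]
d [-0.003 -0.001 -0.372] w [-0.      0.0007  0.0002]
```

Call:
jog_arm([
  {"x": -0.002,"y": 0,"z": -0.015,"wx": 0,"wy": 0.001,"wz": 0},
  {"x": -0.002,"y": 0,"z": -0.03,"wx": 0,"wy": 0.001,"wz": 0},
  {"x": -0.002,"y": 0,"z": -0.04,"wx": 0,"wy": 0.001,"wz": 0},
  {"x": -0.002,"y": 0,"z": -0.05,"wx": 0,"wy": 0.001,"wz": 0},
  {"x": -0.002,"y": 0,"z": -0.065,"wx": 0,"wy": 0.001,"wz": 0},
  {"x": -0.002,"y": 0,"z": -0.08,"wx": 0,"wy": 0.001,"wz": 0},
  {"x": -0.002,"y": 0,"z": -0.1,"wx": 0,"wy": 0.001,"wz": 0},
  {"x": -0.002,"y": 0,"z": -0.12,"wx": 0,"wy": 0.001,"wz": 0},
  {"x": -0.002,"y": 0,"z": -0.14,"wx": 0,"wy": 0.001,"wz": 0},
  {"x": -0.002,"y": 0,"z": -0.16,"wx": 0,"wy": 0.001,"wz": 0},
  {"x": -0.002,"y": 0,"z": -0.18,"wx": 0,"wy": 0.001,"wz": 0},
  {"x": -0.002,"y": 0,"z": -0.18,"wx": 0,"wy": 0.001,"wz": 0},
])

```text
t: 9.2
eef_pos: [0.4989, 0.201, 0.1626]
tool_rot: [-0.0, 0.996, 0.089, 0.001]
contact_force: [0.6, 0.8, -1.4]
gripper_width: 0.226
```

Call:
jog_arm([
  {"x": 0,"y": 0,"z": -0.04,"wx": 0,"wy": 0,"wz": 0},
  {"x": 0,"y": 0,"z": -0.09,"wx": 0,"wy": 0,"wz": 0},
  {"x": 0,"y": 0,"z": -0.14,"wx": 0,"wy": 0,"wz": 0},
  {"x": 0,"y": 0,"z": -0.19,"wx": 0,"wy": 0,"wz": 0},
  {"x": 0,"y": 0,"z": -0.22,"wx": 0,"wy": 0,"wz": 0},
  {"x": 0,"y": 0,"z": -0.22,"wx": 0,"wy": 0,"wz": 0},
  {"x": 0,"y": 0,"z": -0.22,"wx": 0,"wy": 0,"wz": 0},
])

```text
t: 9.78
eef_pos: [0.4991, 0.201, 0.2071]
tool_rot: [-0.0, 0.996, 0.089, 0.002]
contact_force: [0.0, 0.1, -2.8]
gripper_width: 0.222
```

Run:
```python
from h import *
np.set_printoptions(precision=4,suppress=True)
p,r=tool();print(monitor.get_obs()['t'],p,yaw(),r.as_matrix()[:,0])
k=cams.get_calibration('wrist');w=cams.read_camera('wrist')[:,:,::-1];s=cams.read_camera('scene')[:,:,::-1]
a=cv2.resize(w,(480,300))
b=cv2.resize(s[180:300,250:378],(320,300),interpolation=2)
cv2.imwrite('pics/lift.png',np.hstack([a,b]))
```

```text
9.7833 [0.4991 0.201  0.2071] 10.218670097555599 [0.9841 0.1774 0.0035]
```

View pics/lift.png

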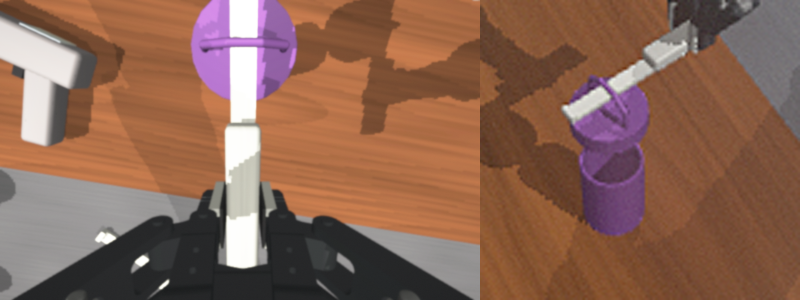

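The cap hangs level on the blade, with the tube standing open below it. Next I'll refine the dish position and carry the cap over gently.

Run:
```python
from h import *
np.set_printoptions(precision=4,suppress=True)
for c,(x,y,w,h) in [('top',(395,140,56,52)),('scene',(198,128,56,46))]:
    im=cv2.imread(f'pics/{c}0.png');g=cv2.cvtColor(im[y:y+h,x:x+w],cv2.COLOR_BGR2HSV)
    m=((g[:,:,1]<60)&(g[:,:,2]>100)).astype(np.uint8)
    ct=max(cv2.findContours(m,0,1)[0],key=cv2.contourArea);e=cv2.fitEllipse(cv2.convexHull(ct));q=np.array(e[0])+[x,y]
    print(c,q,e[1],'rim',on_plane(c,q,.030),'mid',on_plane(c,q,.027))
```

```text
top [422.6591 165.2493] (36.083675384521484, 37.88215255737305) rim [ 0.6103 -0.2151  0.03  ] mid [ 0.6111 -0.2158  0.027 ]
scene [224.8927 150.7535] (30.71133804321289, 41.513389587402344) rim [ 0.6134 -0.2123  0.03  ] mid [ 0.6128 -0.2153  0.027 ]
```

Call:
jog_arm([
  {"x": -0.002,"y": 0.02,"z": 0,"wx": 0,"wy": 0,"wz": 0},
  {"x": -0.008,"y": 0.07,"z": 0,"wx": 0,"wy": 0,"wz": 0},
  {"x": -0.015,"y": 0.14,"z": 0,"wx": 0,"wy": 0,"wz": 0},
  {"x": -0.022,"y": 0.21,"z": 0,"wx": 0,"wy": 0,"wz": 0},
  {"x": -0.03,"y": 0.28,"z": 0,"wx": 0,"wy": 0,"wz": 0},
  {"x": -0.037,"y": 0.35,"z": 0,"wx": 0,"wy": 0,"wz": 0},
  {"x": -0.045,"y": 0.42,"z": 0,"wx": 0,"wy": 0,"wz": 0},
  {"x": -0.052,"y": 0.49,"z": 0,"wx": 0,"wy": 0,"wz": 0},
  {"x": -0.06,"y": 0.56,"z": 0,"wx": 0,"wy": 0,"wz": 0},
  {"x": -0.068,"y": 0.63,"z": 0,"wx": 0,"wy": 0,"wz": 0},
  {"x": -0.074,"y": 0.69,"z": 0,"wx": 0,"wy": 0,"wz": 0},
  {"x": -0.076,"y": 0.714,"z": 0,"wx": 0,"wy": 0,"wz": 0},
])

```text
t: 10.88
eef_pos: [0.5087, 0.0542, 0.2056]
tool_rot: [0.001, 0.996, 0.087, 0.0]
contact_force: [-0.0, 0.1, -2.2]
gripper_width: 0.222
```

Call:
jog_arm([
  {"x": -0.002,"y": 0.02,"z": 0,"wx": 0,"wy": 0,"wz": 0},
  {"x": -0.008,"y": 0.07,"z": 0,"wx": 0,"wy": 0,"wz": 0},
  {"x": -0.015,"y": 0.14,"z": 0,"wx": 0,"wy": 0,"wz": 0},
  {"x": -0.022,"y": 0.21,"z": 0,"wx": 0,"wy": 0,"wz": 0},
  {"x": -0.03,"y": 0.28,"z": 0,"wx": 0,"wy": 0,"wz": 0},
  {"x": -0.037,"y": 0.35,"z": 0,"wx": 0,"wy": 0,"wz": 0},
  {"x": -0.045,"y": 0.42,"z": 0,"wx": 0,"wy": 0,"wz": 0},
  {"x": -0.052,"y": 0.49,"z": 0,"wx": 0,"wy": 0,"wz": 0},
  {"x": -0.06,"y": 0.56,"z": 0,"wx": 0,"wy": 0,"wz": 0},
  {"x": -0.068,"y": 0.63,"z": 0,"wx": 0,"wy": 0,"wz": 0},
  {"x": -0.074,"y": 0.69,"z": 0,"wx": 0,"wy": 0,"wz": 0},
  {"x": -0.076,"y": 0.714,"z": 0,"wx": 0,"wy": 0,"wz": 0},
])

```text
t: 11.88
eef_pos: [0.5184, -0.0913, 0.2056]
tool_rot: [0.001, 0.996, 0.086, 0.0]
contact_force: [-0.5, -0.1, -2.0]
gripper_width: 0.222
```

Run:
```python
from h import *
np.set_printoptions(precision=4,suppress=True)
p,r=tool();print(monitor.get_obs()['t'],p,yaw(),r.as_matrix()[:,0])
k=cams.get_calibration('wrist');im=cams.read_camera('wrist')[:,:,::-1];cv2.imwrite('pics/w6.png',im)
for n,z in [('cap_loop',.194),('cap',.162),('dish_in',.023),('dish',.018)]:
    print(n,[(np.round(q['location'],1).tolist(),round(q['confidence'],2),on_plane('wrist',q['location'],z,k),(on_plane('wrist',q['location'],z,k)-p)@r.as_matrix()) for q in finder.place_of('wrist',n)][:2])
```

```text
11.8833 [ 0.5184 -0.0913  0.2056] 9.915911274437692 [ 0.9851  0.1722 -0.0001]
cap_loop [([323.5, 59.2], 0.83, array([ 0.6061, -0.0752,  0.194 ]), array([ 0.0892, -0.0008,  0.0116]))]
cap [([330.3, 67.3], 0.55, array([ 0.6069, -0.0787,  0.162 ]), array([0.0894, 0.0028, 0.0436]))]
dish_in [([469.2, 107.5], 0.8, array([ 0.6098, -0.2154,  0.023 ]), array([0.0687, 0.1377, 0.1829]))]
dish [([467.3, 104.9], 0.73, array([ 0.6122, -0.2151,  0.018 ]), array([0.0711, 0.1377, 0.1879]))]
```

Run:
```python
from h import *
go((.5235,-.2307,.2056),10)
```

```text
d [-0.101  0.707  0.001] w [ 0.0002 -0.0002  0.0006]
```

Call:
jog_arm([
  {"x": -0.002,"y": 0.02,"z": 0,"wx": 0,"wy": 0,"wz": 0},
  {"x": -0.01,"y": 0.07,"z": 0,"wx": 0,"wy": 0,"wz": 0},
  {"x": -0.02,"y": 0.14,"z": 0,"wx": 0,"wy": 0,"wz": 0},
  {"x": -0.03,"y": 0.21,"z": 0,"wx": 0,"wy": 0,"wz": 0},
  {"x": -0.04,"y": 0.28,"z": 0,"wx": 0,"wy": 0,"wz": 0},
  {"x": -0.05,"y": 0.35,"z": 0,"wx": 0,"wy": 0,"wz": 0},
  {"x": -0.06,"y": 0.42,"z": 0,"wx": 0,"wy": 0,"wz": 0},
  {"x": -0.07,"y": 0.49,"z": 0,"wx": 0,"wy": 0,"wz": 0},
  {"x": -0.08,"y": 0.56,"z": 0,"wx": 0,"wy": 0,"wz": 0},
  {"x": -0.09,"y": 0.63,"z": 0,"wx": 0,"wy": 0,"wz": 0},
  {"x": -0.1,"y": 0.68,"z": 0,"wx": 0,"wy": 0,"wz": 0},
  {"x": -0.1,"y": 0.705,"z": 0,"wx": 0,"wy": 0,"wz": 0},
])

```text
t: 13.13
eef_pos: [0.5232, -0.2326, 0.2057]
tool_rot: [0.001, 0.996, 0.087, 0.0]
contact_force: [-0.7, -0.2, -2.0]
gripper_width: 0.22
```

Call:
jog_arm([
  {"x": 0,"y": 0,"z": 0.02,"wx": 0,"wy": 0,"wz": 0},
  {"x": 0,"y": 0,"z": 0.06,"wx": 0,"wy": 0,"wz": 0},
  {"x": 0,"y": 0,"z": 0.11,"wx": 0,"wy": 0,"wz": 0},
  {"x": 0,"y": 0,"z": 0.17,"wx": 0,"wy": 0,"wz": 0},
  {"x": 0,"y": 0,"z": 0.23,"wx": 0,"wy": 0,"wz": 0},
  {"x": 0,"y": 0,"z": 0.29,"wx": 0,"wy": 0,"wz": 0},
  {"x": 0,"y": 0,"z": 0.35,"wx": 0,"wy": 0,"wz": 0},
  {"x": 0,"y": 0,"z": 0.41,"wx": 0,"wy": 0,"wz": 0},
  {"x": 0,"y": 0,"z": 0.46,"wx": 0,"wy": 0,"wz": 0},
  {"x": 0,"y": 0,"z": 0.5,"wx": 0,"wy": 0,"wz": 0},
  {"x": 0,"y": 0,"z": 0.52,"wx": 0,"wy": 0,"wz": 0},
  {"x": 0,"y": 0,"z": 0.52,"wx": 0,"wy": 0,"wz": 0},
])

```text
t: 14.13
eef_pos: [0.5227, -0.2325, 0.1007]
tool_rot: [0.0, 0.996, 0.087, -0.001]
contact_force: [-0.4, 0.1, -0.8]
gripper_width: 0.224
```

Run:
```python
from h import *
np.set_printoptions(precision=4,suppress=True)
p,r=tool();print(monitor.get_obs()['t'],p,yaw(),r.as_matrix()[:,0])
k=cams.get_calibration('wrist');im=cams.read_camera('wrist')[:,:,::-1];cv2.imwrite('pics/w7.png',im)
zc=p[2]-.045
for n,z in [('cap_loop',zc+.032),('cap',zc),('dish_in',.023)]:
    print(n,[(np.round(q['location'],1).tolist(),round(q['confidence'],2),on_plane('wrist',q['location'],z,k)) for q in finder.place_of('wrist',n)][:2])
u=np.array([.985,.172,0]);v=np.array([-u[1],u[0],0])
hsv=cv2.cvtColor(im.copy(),cv2.COLOR_BGR2HSV).astype(int)
m=(abs(hsv[:,:,0]-142)<18)&(hsv[:,:,1]>50);ys,xs=np.nonzero(m);print('purple',xs.min(),xs.max(),ys.min(),ys.max())
g=(p+.0893*u); print(proj('wrist',[g+s*v*.034+[0,0,zc+.019-p[2]] for s in(-1,1)],k))
```

```text
14.1333 [ 0.5227 -0.2325  0.1007] 9.98663641269186 [ 0.9848  0.1734 -0.0013]
cap_loop [([322.3, 57.6], 0.61, array([ 0.6111, -0.2156,  0.0877]))]
cap [([325.5, 65.8], 0.67, array([ 0.6115, -0.2172,  0.0557]))]
dish_in []
purple 255 394 0 132
[[397.1141  63.004 ]
 [253.7086  62.8693]]
```

The cap is within 2 mm of the dish centre. Lower gently.

Call:
jog_arm([
  {"x": 0,"y": 0,"z": 0.03,"wx": 0,"wy": 0,"wz": 0},
  {"x": 0,"y": 0,"z": 0.06,"wx": 0,"wy": 0,"wz": 0},
  {"x": 0,"y": 0,"z": 0.09,"wx": 0,"wy": 0,"wz": 0},
  {"x": 0,"y": 0,"z": 0.115,"wx": 0,"wy": 0,"wz": 0},
  {"x": 0,"y": 0,"z": 0.135,"wx": 0,"wy": 0,"wz": 0},
  {"x": 0,"y": 0,"z": 0.15,"wx": 0,"wy": 0,"wz": 0},
  {"x": 0,"y": 0,"z": 0.165,"wx": 0,"wy": 0,"wz": 0},
  {"x": 0,"y": 0,"z": 0.18,"wx": 0,"wy": 0,"wz": 0},
  {"x": 0,"y": 0,"z": 0.195,"wx": 0,"wy": 0,"wz": 0},
  {"x": 0,"y": 0,"z": 0.21,"wx": 0,"wy": 0,"wz": 0},
  {"x": 0,"y": 0,"z": 0.22,"wx": 0,"wy": 0,"wz": 0},
  {"x": 0,"y": 0,"z": 0.22,"wx": 0,"wy": 0,"wz": 0},
])

```text
t: 15.33
eef_pos: [0.5236, -0.2329, 0.058]
tool_rot: [0.001, 0.996, 0.087, 0.0]
contact_force: [0.2, 0.3, -2.0]
gripper_width: 0.223
```

Run:
```python
from h import *
np.set_printoptions(precision=4,suppress=True)
o=monitor.get_obs();p,r=tool();print(o['t'],p,o['contact_force'],yaw(),r.as_matrix()[:,0])
k=cams.get_calibration('wrist');im=cams.read_camera('wrist')[:,:,::-1];cv2.imwrite('pics/w8.png',im)
for n,z in [('cap_loop',.055),('cap',.023)]:
    print(n,[(np.round(q['location'],1).tolist(),round(q['confidence'],2),on_plane('wrist',q['location'],z,k)) for q in finder.place_of('wrist',n)][:2])
hsv=cv2.cvtColor(im.copy(),cv2.COLOR_BGR2HSV).astype(int)
m=(abs(hsv[:,:,0]-142)<18)&(hsv[:,:,1]>50);ys,xs=np.nonzero(m);print('purple',xs.min(),xs.max(),ys.min(),ys.max())
u=np.array([.985,.172,0]);v=np.array([-u[1],u[0],0]);g=np.array([.611,-.2172,.042])
print(proj('wrist',[g+v*.034,g-v*.034,g-u*.034],k))
go((.5227-.11*.985,-.2325-.11*.172,.056),10)
```

```text
15.3333 [ 0.5236 -0.2329  0.058 ] [ 0.2334  0.3232 -1.9736] 9.981590688746568 [0.9849 0.1733 0.0007]
cap_loop [([322.6, 52.9], 0.68, array([ 0.6125, -0.2161,  0.055 ]))]
cap [([325.2, 65.5], 0.64, array([ 0.6116, -0.2175,  0.023 ]))]
purple 251 399 0 133
[[248.2584  61.4444]
 [400.7238  61.5981]
 [324.3788 138.7882]]
d [-0.556 -0.004  0.012] w [ 0.0006 -0.0004 -0.0001]
```

The cap's apparent width grew from 139 to 148 px, so it has come free of the blade and rests on the floor. Withdraw slowly.

Call:
jog_arm([
  {"x": 0,"y": 0,"z": 0.008,"wx": 0,"wy": 0,"wz": 0},
  {"x": -0.02,"y": 0,"z": 0.008,"wx": 0,"wy": 0,"wz": 0},
  {"x": -0.04,"y": 0,"z": 0.008,"wx": 0,"wy": 0,"wz": 0},
  {"x": -0.065,"y": 0,"z": 0.008,"wx": 0,"wy": 0,"wz": 0},
  {"x": -0.09,"y": 0,"z": 0.008,"wx": 0,"wy": 0,"wz": 0},
  {"x": -0.115,"y": 0,"z": 0.008,"wx": 0,"wy": 0,"wz": 0},
  {"x": -0.135,"y": 0,"z": 0.008,"wx": 0,"wy": 0,"wz": 0},
  {"x": -0.14,"y": 0,"z": 0.008,"wx": 0,"wy": 0,"wz": 0},
  {"x": -0.14,"y": 0,"z": 0.008,"wx": 0,"wy": 0,"wz": 0},
])

```text
t: 16.23
eef_pos: [0.4959, -0.2381, 0.057]
tool_rot: [0.001, 0.996, 0.087, 0.001]
contact_force: [-0.2, 0.7, -1.1]
gripper_width: 0.219
```

Run:
```python
from h import *
np.set_printoptions(precision=4,suppress=True)
o=monitor.get_obs();p,r=tool();print(o['t'],p,o['contact_force'],yaw(),r.as_matrix()[:,0])
go((.5236-.12*.985,-.2329-.12*.1735,.0565),10)
im=cams.read_camera('scene');print(proj('scene',[(.6125,-.2161,.055)]),finder.place_of('scene','cap_loop')[:2],finder.place_of('scene','cap')[:1],proj('scene',[(.6115,-.2172,.023)]))
```

```text
16.2333 [ 0.4959 -0.2381  0.057 ] [-0.1528  0.664  -1.1267] 9.953736129731308 [0.9849 0.1729 0.0012]
d [-0.459 -0.001  0.002] w [ 0.0007 -0.0004 -0.0003]
[[223.3548 143.515 ]] [{'location': [220.0, 145.8], 'confidence': 0.61}] [{'location': [224.9, 153.6], 'confidence': 0.6}] [[225.2742 151.1813]]
```

Call:
jog_arm([
  {"x": -0.02,"y": 0,"z": 0.003,"wx": 0,"wy": 0,"wz": 0},
  {"x": -0.045,"y": 0,"z": 0.003,"wx": 0,"wy": 0,"wz": 0},
  {"x": -0.07,"y": 0,"z": 0.003,"wx": 0,"wy": 0,"wz": 0},
  {"x": -0.1,"y": 0,"z": 0.003,"wx": 0,"wy": 0,"wz": 0},
  {"x": -0.13,"y": 0,"z": 0.003,"wx": 0,"wy": 0,"wz": 0},
  {"x": -0.17,"y": 0,"z": 0.003,"wx": 0,"wy": 0,"wz": 0},
  {"x": -0.21,"y": 0,"z": 0,"wx": 0,"wy": 0,"wz": 0},
  {"x": -0.26,"y": 0,"z": 0,"wx": 0,"wy": 0,"wz": 0},
  {"x": -0.31,"y": 0,"z": 0,"wx": 0,"wy": 0,"wz": 0},
  {"x": -0.36,"y": 0,"z": 0,"wx": 0,"wy": 0,"wz": 0},
  {"x": -0.4,"y": 0,"z": 0,"wx": 0,"wy": 0,"wz": 0},
  {"x": -0.4,"y": 0,"z": 0,"wx": 0,"wy": 0,"wz": 0},
])

```text
t: 17.38
eef_pos: [0.4153, -0.2522, 0.0567]
tool_rot: [0.001, 0.996, 0.086, -0.0]
contact_force: [-0.4, 0.5, -1.8]
gripper_width: 0.227
```

Run:
```python
from h import *
np.set_printoptions(precision=4,suppress=True)
o=monitor.get_obs();p,r=tool();print(o['t'],p,o['contact_force'],yaw(),r.as_matrix()[:,0])
im=cams.read_camera('scene')[:,:,::-1];cv2.imwrite('pics/s9.png',im);print(finder.place_of('scene','cap_loop')[:1],finder.place_of('scene','cap')[:1])
tp=cams.read_camera('top')[:,:,::-1];cv2.imwrite('pics/t9.png',tp);print(finder.place_of('top','cap')[:2],proj('top',[(.6115,-.2172,.023)]))
cv2.imwrite('pics/s9v.png',np.hstack([cv2.resize(im[100:260,160:360],(500,400),interpolation=2),cv2.resize(tp[110:230,380:470],(300,400),interpolation=2)]))
go(p+[0,0,.1],0)
```

```text
17.3833 [ 0.4153 -0.2522  0.0567] [-0.4049  0.5136 -1.8124] 9.893825557321728 [ 0.9851  0.1718 -0.0003]
[{'location': [217.8, 139.9], 'confidence': 0.61}] [{'location': [222.5, 153.0], 'confidence': 0.78}]
[{'location': [419.7, 167.1], 'confidence': 0.93}] [[422.8561 165.4762]]
d [-0.016  0.001 -0.498] w [ 0.0006 -0.0009  0.0557]
```

View pics/s9v.png

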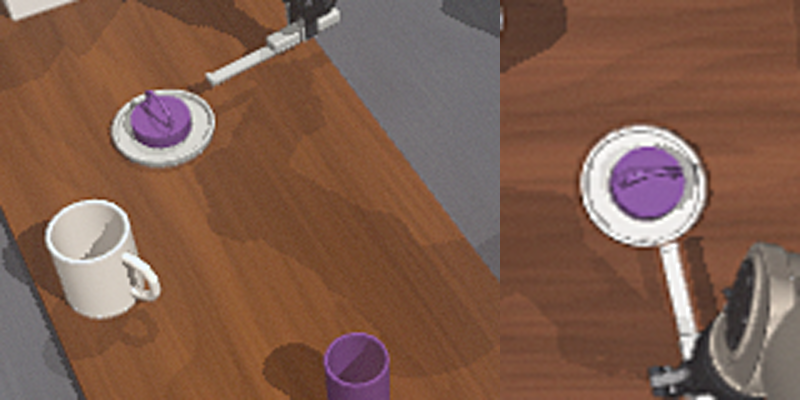

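The cap sits upright and flat in the dish, the blade is out, and the mug and tube stand. Now lift away and lay the depressor down.

Call:
jog_arm([
  {"x": 0,"y": 0,"z": -0.15,"wx": 0,"wy": 0,"wz": 0},
  {"x": 0,"y": 0,"z": -0.3,"wx": 0,"wy": 0,"wz": 0},
  {"x": 0.05,"y": -0.15,"z": -0.4,"wx": 0,"wy": 0,"wz": 0},
  {"x": 0.12,"y": -0.3,"z": -0.4,"wx": 0,"wy": 0,"wz": 0.02},
  {"x": 0.2,"y": -0.45,"z": -0.4,"wx": 0,"wy": 0,"wz": 0.04},
  {"x": 0.25,"y": -0.6,"z": -0.4,"wx": 0,"wy": 0,"wz": 0.055},
  {"x": 0.27,"y": -0.66,"z": -0.4,"wx": 0,"wy": 0,"wz": 0.055},
  {"x": 0.27,"y": -0.66,"z": -0.4,"wx": 0,"wy": 0,"wz": 0.055},
  {"x": 0.27,"y": -0.66,"z": -0.4,"wx": 0,"wy": 0,"wz": 0.055},
])

```text
t: 18.38
eef_pos: [0.4492, -0.1112, 0.1369]
tool_rot: [0.001, 1.0, 0.003, 0.002]
contact_force: [0.1, -0.7, -1.8]
gripper_width: 0.227
```

Call:
jog_arm([
  {"x": 0.04,"y": -0.15,"z": 0,"wx": 0,"wy": 0,"wz": 0},
  {"x": 0.08,"y": -0.3,"z": 0,"wx": 0,"wy": 0,"wz": 0},
  {"x": 0.12,"y": -0.45,"z": 0,"wx": 0,"wy": 0,"wz": 0},
  {"x": 0.14,"y": -0.6,"z": 0,"wx": 0,"wy": 0,"wz": 0},
  {"x": 0.14,"y": -0.7,"z": 0,"wx": 0,"wy": 0,"wz": 0},
  {"x": 0.14,"y": -0.7,"z": 0,"wx": 0,"wy": 0,"wz": 0},
  {"x": 0.14,"y": -0.7,"z": 0,"wx": 0,"wy": 0,"wz": 0},
])

```text
t: 18.97
eef_pos: [0.4767, 0.0287, 0.1366]
tool_rot: [0.001, 1.0, 0.003, 0.002]
contact_force: [0.5, -0.4, -0.6]
gripper_width: 0.224
```

Run:
```python
from h import *
np.set_printoptions(precision=4,suppress=True)
o=monitor.get_obs();p,r=tool();print(o['t'],p,o['contact_force'],yaw(),r.as_matrix()[:,0])
go([*p[:2],.03],0);go([*p[:2],.0225],0)
```

```text
18.9667 [0.4767 0.0287 0.1366] [ 0.4968 -0.3599 -0.558 ] 0.33931503232703114 [1.     0.0059 0.0031]
d [-0.002 -0.001  0.533] w [ 0.0006 -0.001   0.0019]
d [-0.002 -0.001  0.571] w [ 0.0006 -0.001   0.0019]
```

Call:
jog_arm([
  {"x": 0,"y": 0,"z": 0.12,"wx": 0,"wy": -0.001,"wz": 0},
  {"x": 0,"y": 0,"z": 0.24,"wx": 0,"wy": -0.001,"wz": 0},
  {"x": 0,"y": 0,"z": 0.36,"wx": 0,"wy": -0.001,"wz": 0},
  {"x": 0,"y": 0,"z": 0.45,"wx": 0,"wy": -0.001,"wz": 0},
  {"x": 0,"y": 0,"z": 0.5,"wx": 0,"wy": -0.001,"wz": 0},
  {"x": 0,"y": 0,"z": 0.53,"wx": 0,"wy": -0.001,"wz": 0},
  {"x": 0,"y": 0,"z": 0.54,"wx": 0,"wy": -0.001,"wz": 0},
  {"x": 0,"y": 0,"z": 0.55,"wx": 0,"wy": -0.001,"wz": 0},
  {"x": 0,"y": 0,"z": 0.56,"wx": 0,"wy": -0.001,"wz": 0},
  {"x": 0,"y": 0,"z": 0.567,"wx": 0,"wy": -0.001,"wz": 0},
  {"x": 0,"y": 0,"z": 0.567,"wx": 0,"wy": -0.001,"wz": 0},
])

```text
t: 19.88
eef_pos: [0.4774, 0.0285, 0.0236]
tool_rot: [0.001, 1.0, 0.003, 0.0]
contact_force: [-0.2, 0.0, -1.7]
gripper_width: 0.223
```

Call:
jog_arm([
  {"x": 0,"y": 0,"z": 0.004,"wx": 0,"wy": 0,"wz": 0},
  {"x": 0,"y": 0,"z": 0.008,"wx": 0,"wy": 0,"wz": 0},
  {"x": 0,"y": 0,"z": 0.008,"wx": 0,"wy": 0,"wz": 0},
  {"x": 0,"y": 0,"z": 0.008,"wx": 0,"wy": 0,"wz": 0},
])

```text
t: 20.22
eef_pos: [0.4777, 0.0285, 0.0222]
tool_rot: [0.001, 1.0, 0.003, 0.001]
contact_force: [0.7, -1.0, 0.6]
gripper_width: 0.225
```

Touching. Release and back off upward.

Call:
jog_arm([
  {"x": 0,"y": 0,"z": 0.002,"wx": 0,"wy": 0,"wz": 0},
  {"x": 0,"y": 0,"z": 0.002,"wx": 0,"wy": 0,"wz": 0},
  {"x": 0,"y": 0,"z": 0.002,"wx": 0,"wy": 0,"wz": 0},
  {"x": 0,"y": 0,"z": 0,"wx": 0,"wy": 0,"wz": 0},
  {"x": 0,"y": 0,"z": 0,"wx": 0,"wy": 0,"wz": 0},
  {"x": 0,"y": 0,"z": 0,"wx": 0,"wy": 0,"wz": 0},
  {"x": 0,"y": 0,"z": 0,"wx": 0,"wy": 0,"wz": 0},
], hand=1)

```text
t: 20.8
eef_pos: [0.4777, 0.0285, 0.0222]
tool_rot: [0.001, 1.0, 0.003, 0.001]
contact_force: [-0.1, -1.1, -0.5]
gripper_width: 0.999
```

Call:
jog_arm([
  {"x": 0,"y": 0,"z": -0.1,"wx": 0,"wy": 0,"wz": 0},
  {"x": 0,"y": 0,"z": -0.25,"wx": 0,"wy": 0,"wz": 0},
  {"x": 0,"y": 0,"z": -0.45,"wx": 0,"wy": 0,"wz": 0},
  {"x": 0,"y": 0,"z": -0.65,"wx": 0,"wy": 0,"wz": 0},
  {"x": 0,"y": 0,"z": -0.85,"wx": 0,"wy": 0,"wz": 0},
  {"x": 0,"y": 0,"z": -1,"wx": 0,"wy": 0,"wz": 0},
  {"x": 0,"y": 0,"z": -1,"wx": 0,"wy": 0,"wz": 0},
  {"x": 0,"y": 0,"z": -1,"wx": 0,"wy": 0,"wz": 0},
])

```text
t: 21.47
eef_pos: [0.4785, 0.0289, 0.224]
tool_rot: [0.001, 1.0, 0.003, 0.003]
contact_force: [0.7, -0.9, 0.3]
gripper_width: 1.0
```

Run:
```python
from h import *
np.set_printoptions(precision=4,suppress=True)
o=monitor.get_obs();print(o['t'],o['contact_force'],o['gripper_width'])
for c in('wrist','scene'):
    k=cams.get_calibration(c);im=cams.read_camera(c)[:,:,::-1];cv2.imwrite(f'pics/f_{c}.png',im)
    for n,z in [('depressor',.018),('depressor_blade',.022),('cap',.023),('cap_loop',.055),('tube',.018),('mug',.018),('thermometer',.018)]:
        print(c,n,[(np.round(q['location']).tolist(),round(q['confidence'],2),on_plane(c,q['location'],z,k)[:2]) for q in finder.place_of(c,n)][:2])
a=cv2.imread('pics/scene0.png')
d=np.hstack([cv2.resize(cv2.imread('pics/f_wrist.png'),(400,250)),cv2.resize(cv2.imread('pics/f_scene.png'),(400,250))]);cv2.imwrite('pics/final.png',d)
# registration of bystanders between first and last scene picture
b=cv2.imread('pics/f_scene.png')
for n,(x,y,w,h) in dict(mug=(175,178,52,52),therm=(345,305,75,85)).items():
    t=a[y:y+h,x:x+w];r=cv2.matchTemplate(b[y-8:y+h+8,x-8:x+w+8],t,cv2.TM_CCOEFF_NORMED);_,v,_,l=cv2.minMaxLoc(r);print(n,v,l[0]-8,l[1]-8)
```

```text
21.4667 [ 0.7439 -0.9419  0.2909] 1.0003351720347862
wrist depressor [([320.0, 178.0], 0.7, array([0.4745, 0.033 ]))]
wrist depressor_blade [([323.0, 90.0], 0.72, array([0.5644, 0.0304]))]
wrist cap [([585.0, 42.0], 0.9, array([ 0.6097, -0.2203]))]
wrist cap_loop [([607.0, 33.0], 0.87, array([ 0.6112, -0.2144]))]
wrist tube [([137.0, 69.0], 0.65, array([0.5839, 0.2137]))]
wrist mug [([135.0, 68.0], 0.55, array([0.5849, 0.2152]))]
wrist thermometer []
scene depressor [([307.0, 192.0], 0.89, array([0.4748, 0.0254])), ([441.0, 212.0], 0.6, array([0.2083, 0.2513]))]
scene depressor_blade [([274.0, 204.0], 0.77, array([0.5713, 0.0244])), ([444.0, 256.0], 0.72, array([0.285 , 0.3594]))]
scene cap [([227.0, 154.0], 0.93, array([ 0.612 , -0.2051]))]
scene cap_loop [([220.0, 144.0], 0.7, array([ 0.6214, -0.2175]))]
scene tube [([304.0, 261.0], 0.63, array([0.5826, 0.2105]))]
scene mug [([202.0, 213.0], 0.6, array([ 0.7457, -0.0436]))]
scene thermometer [([370.0, 352.0], 0.89, array([0.5639, 0.471 ]))]
mug 0.9987297058105469 0 0
therm 0.9957132935523987 0 0
```

All the numeric checks agree, so I'm handing in.

```bash
python3 -c "
from station import bot
print(bot.hand_in())"
```

```text
the job is handed in; nothing more can be done
None
```

I handed the job in at about 22 s of the 70 s allowed; there is no verdict, but every step was carried out in the order asked.

I gripped the small depressor by its handle and slid the blade through the cap's loop. I then lifted the cap off, carried it level to the dish and lowered it in. After drawing the blade out, I laid the depressor on the plank and raised the open gripper clear.

Last checks:
- **Cap:** it sits upright and flat in the dish. The wrist estimates put it within about 5 mm of the dish centre, against 18 mm of room all round. The scene estimates agreed less well, up to about 10 mm off.
- **Depressor:** it lies on the plank at about (0.475, 0.03). The height and force readings when I released it matched it lying flat.
- **Tube:** it stands open within about 6 mm of where it was first measured, roughly the spread of the measurements.
- **Mug and thermometer:** they show no shift between the first and last scene pictures.
- **Forces:** the largest reading reported after a move was about 7 N.

Two things failed or disagreed:
- The final picture could not be viewed because the 12-picture limit was reached, so the depressor's final resting pose was checked only by numbers.
- In that last wrist picture the finder also labelled the tube as the mug. I took this as a false report, since the mug had not moved in the scene view.

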